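# Fit the circlip over the blower shaft

### The arm

A 6-joint arm with a two-finger parallel gripper is mounted at the origin on the work surface. World frame = base frame: x ahead of the robot, y to its left, z up, the work surface at z = 0. Lengths are in m, angles in rad, forces in N, time in s.
With the tool pointing down it reaches from about 0.275 to 0.75 m from the base axis. Payload 10.2 kg.
Tool frame: the origin (TCP) lies midway between the tips of the shut fingers; the grasp point (between the pads) lies 19 mm behind it (env.hold_point_z is the distance from the TCP to the grasp point, in m); z points along the fingers, y is the line along which they close (so a half turn about z gives the same grasp; the last joint's range is limited). The gripper opens to 85 mm and grips with 20 to 120 N. Pads are 22 mm wide; open, the fingers measure 114 mm over their backs; the gripper's body (76 mm by 85 mm) begins 54 mm behind the grasp point. The pads swing forward as they close: fully open they stand 13 mm farther back than shut.
Start: joints at [-1.364, 0.313, 1.498, -0, 1.331, -0.223], TCP at [0.219, -0.477, 0.231] pointing down, gripper open.
Joint ranges: [-2.94, 2.94], [-0.97, 2.17], [0.19, 2.56], [-1.23, 4.37], [0.02, 3.11], [-2.88, 2.88]. Speed limits (rad/s): [2.39, 2.39, 3.01, 3.14, 3.14, 3.14].

### API

Orientations are given as a unit quaternion [x, y, z, w].
In Python, from bench import env, kinematics, monitor, eyes, job gives the robot as it stands. The module is installed in compiled form; this text tells all that it offers. Calls block until the motion is done:
- env.reach(position, orientation): joint-space move of the TCP to a pose.
- env.movel(position, velocity=0.15, frame=None, guard=None): straight line of the TCP; frame=None keeps the orientation; velocity is the mean speed in m/s. With guard (N) it stops when the force on the tool has changed by that much, and returns True; else False.
- env.set_joints(angles): joint-space move.
- env.release() and env.close_gripper(effort=None): open the fingers fully, or close them until they stop; effort is the grip in N (None keeps the last).
- env.hold(seconds).
- kinematics.ik(position, orientation): joint angles nearest the present ones, or None.
- monitor.sense(): the state.
- eyes.grab_frame(name): name is "scene" or "side" or "wrist"; returns a dict with "frame" (400x640x3 uint8, red, green, blue), "mtx" (3x3 intrinsics, pixels), "k1" (the pictures are not rectified: a ray, as slopes to the right and down, at radius r is drawn at 1 + k1 r^2 times it, then the intrinsics apply), "view" (4x4, takes a point from world to camera coordinates). Camera axes: x right, y down, z forward; pixel columns grow to the right and rows downward; lengths in m; the calibration is good to about 2 mm. A picture is of the moment at which its call begins. There is no depth.
A pose or a line that the arm cannot do raises env.MotionError and nothing moves.
- job.hand_in(): hands the job in; it is judged then, once.
The state is a dict: "clock": time; "joints": joint angles; "qvel": joint speeds; "joint_efforts": joint torques, N m; "position": TCP position; "ee_rot": TCP orientation; "contact_force": force on the tool from outside, world axes, zero at the start; "ft_torque": the same for the moment, N m; "finger_gap": opening from 0.0 (shut) to 1.0 (fully open); "gripper_force": force on a finger pad.
Only numpy, scipy, OpenCV 4.12 (cv2) and the standard library are available. Lean on these libraries where they do the work, as an engineer would, in place of code of your own. Each camera call takes 0.05 s, during which the arm holds its last target. There are 200 camera calls.

### The job

Take the circlip pliers, which carry a snap ring on their tips, out of the tool rack, squeeze the handles so that the ring opens just enough to pass over the upright blower shaft (never so far that the ring is overstretched), and slide it down the shaft, without forcing it, until it lies on the thrust washer, level with the groove and centred on the shaft. Finish while still holding the pliers upright and squeezed there, so that the ring is held spread around the groove and does not snap shut. Leave the other things on the bench where they are.

Things in the scene. Friction and masses are not known exactly. Their poses are not given: they have to be found in the camera images.
- pliers: Circlip pliers standing upright in the rack, 190 mm tall, 0.19 kg, two black handles up, tips with the ring down. Origin at the pivot, middle of the steel joint block (14 mm in x, 30 in y, 20 in z; its underside rests on the rack's shelf). z up, y the line along which the handles close, x from the pliers towards the ring's centre. Jaws below the block: together 18 mm in y, 8 mm in x.
- handles (a point): Place to grip: midway between the handles, 65 mm above the pivot, one finger outside each handle, closing along the pliers' y. Each handle is 12 mm thick (x), 11 mm wide (y), from 38 to 122 mm above the pivot; nothing stands higher. Outer faces here: 57 mm apart at rest (each handle leaning out by 0.10 rad, so wider above), 44 mm apart and parallel when rightly squeezed.
- ring_centre (a point): Centre of the snap ring on the tips, at half its thickness; 58 mm below the pivot, 20 mm to its +x side. A flat dark C-shaped steel ring, level, 3 mm thick, section 5 mm wide, outside 23 mm from this point, its two lugs (pinned on the tips) 26 mm towards the pliers. At rest 29 mm wide inside: it will not pass the 32 mm shaft.
- lever_l (a joint): How far one lever is squeezed (rad; both turn alike), 0 at rest. At 0 / 0.065 / 0.10 / 0.17: ring 29 / 33 / 35 / 39 mm wide inside, handle outer faces at point handles 57 / 48 / 44 / 35 mm apart, each handle pushes back with about 4 / 11 / 15 / 23 N. 0.10 is the right spread (a round 35 mm hole); beyond 0.175 the ring is overstretched and ruined.
- lever_r (a joint): The same for the other lever; reads the same as lever_l.
- rack: Grey sheet-metal tool rack fixed to the bench, 150 mm wide (y), 120 mm deep (x), open front towards its own -x; origin on the bench under the middle notch, z up. Shelf 6 mm thick, top 95 mm above the bench; the middle notch is 22 mm wide, open to the front, with an upturned lip 4 mm high on the front edge beside it, 19 to 22 mm before the origin.
- notch (a point): Point on top of the shelf at the middle notch, under the pliers' joint block. Two folded tabs 22 mm wide behind the pliers (one up 34 mm, one down) keep them upright. The ring lies under the shelf, towards the front. To take the pliers out: lift them 6 to 14 mm, over the lip (higher, the ring may meet the tab or shelf), draw them 45 mm or more to the front (the rack's -x), then raise them.
- blower: Blower motor standing on the bench, fixed: finned aluminium body, flange 124 mm in diameter, black terminal box on one side (to 82 mm from the axis), bearing, thrust washer, and a steel shaft 32 mm in diameter pointing up. Origin on the bench on the shaft's axis, z up. Heights: flange 72 mm, bearing 84, washer's top 87 (45 mm in diameter), groove 87 to 91 (29 mm in diameter), shaft end 119.
- groove (a point): On the shaft's axis, at mid height of the groove, 89 mm above the bench, 2 mm above the washer's top face. A ring lying on the washer has its centre 0.5 mm below this point.
- shaft_end (a point): Centre of the shaft's upper end, 119 mm above the bench; the edge has a 4 mm chamfer.
- oil_bottle: Bystander: small closed amber bottle, 44 mm in diameter, 95 mm tall, origin under its foot. Leave it alone.
- screwdriver: Bystander: screwdriver, 190 mm long, lying on the bench. Leave it alone.
- spare_bearing: Bystander: spare bearing, a steel ring of 62 mm diameter, 16 mm tall, lying flat on the bench. Leave it alone.
- parts_tray: Bystander: open grey tray 100 by 140 by 30 mm on the bench. Leave it alone.

How it is judged:
On the way, in this order (a step that is already met when the one before it is completed fails the run):
1. the pliers, held in the fingers, are out of the rack and clear of it (contact force between the fingers and pliers above 2 N and horizontal distance between pliers and notch above 0.05 m and contact force between pliers and rack below 0.1 N), for 0.1 s.
2. the ring, spread by the pliers, passes over the end of the shaft (horizontal distance between ring_centre and groove below 0.005 m and z of ring_centre in the frame of groove between 0.004 and 0.028 m and value of joint lever_l above 0.055 rad), for 0.02 s.
At the end, for the whole second after the job is handed in: Ring around the shaft at the groove (centre from 3 mm below to 2 mm above its middle, within 4 mm of the axis), pliers upright within 0.10 rad, levers squeezed 0.06 to 0.175 rad by fingers pressing over 4 N, less than 25 N on the blower, at rest below 0.02 m/s (z of ring_centre in the frame of groove between -0.003 and 0.002 m and horizontal distance between ring_centre and groove below 0.004 m and angle between pliers's own z axis and vertical below 0.1 rad and value of joint lever_l between 0.06 and 0.175 rad and value of joint lever_r between 0.06 and 0.175 rad and contact force between the fingers and pliers above 4 N and contact force between pliers and blower below 25 N and linear speed of pliers below 0.02 m/s); the arm keeps its last pose, push and grip.
It fails at once if the ring is overstretched (lever beyond 0.175 rad) (value of joint any of lever_l, lever_r above 0.175 rad).
It fails at once if the ring or pliers are forced against the blower with more than 45 N (contact force between pliers and blower above 45 N).
It fails at once if a bystander is pushed more than 30 mm (distance of any of oil_bottle, screwdriver, spare_bearing, parts_tray from where it was at the start of the episode above 0.03 m).
It also fails if it takes over 48 s, if anything falls off the work surface, if the arm or the gripper's body presses on something with over 40 N, if the wrist force passes 120 N, or if a joint passes its speed limit or range.

## Working session

There is one attempt and no reset: what is moved stays moved. The work goes in short steps, each a Python script; the robot and the scene stay as the last script left them, time stands still between calls to the robot, and variables do not carry over. Pictures are saved under pics/ and viewed, at most 10 in all, crops included, and the job is handed in when it is done.

```bash
mkdir -p pics; cat > h.py <<'E'
import numpy as np, cv2
from bench import env, kinematics, monitor, eyes, job
from scipy.spatial.transform import Rotation as R
def snap(name,fn):
    f=eyes.grab_frame(name); cv2.imwrite('pics/'+fn+'.png',f['frame'][:,:,::-1]); np.savez('pics/'+fn+'.npz',**{k:f[k] for k in f}); return f
def load(fn): return dict(np.load('pics/'+fn+'.npz'))
def ray(f,u,v):
    K=np.array(f['mtx']);k=float(f['k1']);V=np.array(f['view'])
    p=cv2.undistortPoints(np.array([[[u,v]]],float),K,np.array([k,0,0,0,0.]))[0,0]
    d=V[:3,:3].T@np.array([p[0],p[1],1]); o=-V[:3,:3].T@V[:3,3]; return o,d/np.linalg.norm(d)
def onz(f,u,v,z):
    o,d=ray(f,u,v); return o+d*(z-o[2])/d[2]
def tri(*rs):
    A=sum(np.eye(3)-np.outer(d,d) for o,d in rs); b=sum((np.eye(3)-np.outer(d,d))@o for o,d in rs); return np.linalg.solve(A,b)
def proj(f,P):
    V=np.array(f['view']); return cv2.projectPoints(np.atleast_2d(P).astype(float),cv2.Rodrigues(V[:3,:3])[0],V[:3,3],np.array(f['mtx']),np.array([float(f['k1']),0,0,0,0]))[0][:,0]
E
python3 - <<'E'
from h import *
a=snap('scene','s0');b=snap('side','d0')
for f in(a,b): print(-np.array(f['view'])[:3,:3].T@np.array(f['view'])[:3,3], np.array(f['view'])[2,:3])
s=monitor.sense();print(s['clock'],s['ee_rot'],s['contact_force'])
E
```

```text
[ 1.10347953 -0.06747639  0.71118355] [-0.65190353  0.09998576 -0.75168121]
[0.32497882 0.860891   0.94673303] [ 0.23660629 -0.69315831 -0.68084434]
0.1 [ 9.76999541e-01  2.13240617e-01  8.16650302e-06 -5.80507573e-04] [-0.16708487 -0.23694744 -0.13640292]
```

View pics/s0.png

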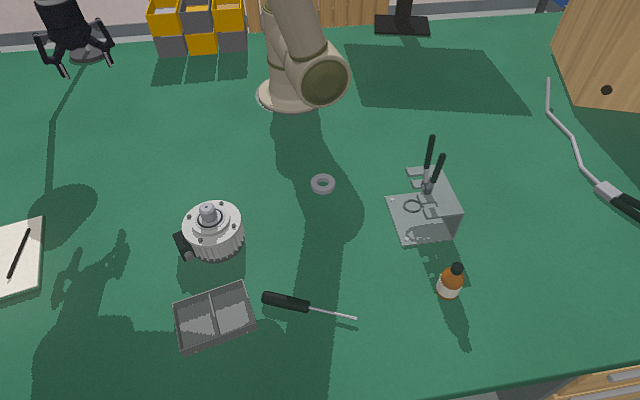

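View pics/d0.png

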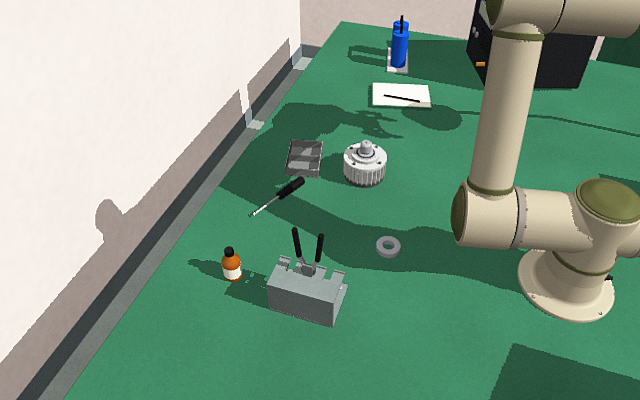

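Scene: black handle tops near (433,137) and (442,155), ring near (412,206), shaft top near (208,205). Side: handle tops near (321,236) and (296,230), shaft top near (367,143). The rack's open front faces roughly world -y, towards the blower.

```bash
python3 - <<'E'
from h import *
a=load('s0');b=load('d0')
p1=tri(ray(a,432.5,137),ray(b,320.5,236)); p2=tri(ray(a,442,155),ray(b,296,230))
print('tops',p1,p2); print(onz(a,432.5,137,.226),onz(a,442,155,.226),onz(b,320.5,236,.226),onz(b,296,230,.226))
print('shaft',tri(ray(a,208,205),ray(b,367,143)),onz(a,208,205,.119),onz(b,367,143,.119))
print('ring',onz(a,412,206,.047),'bearing',onz(a,322,184,.016),'bottle',onz(b,229,252,.095),onz(a,457,267,.095))
print('back panel top', [onz(b,*q,.12) for q in((270,287),(335,300))])
for n,box in(('s0',(405,125,455,200)),('d0',(285,222,330,280))):
    im=cv2.imread('pics/%s.png'%n); x0,y0,x1,y1=box; c=im[y0:y1,x0:x1].max(2)<45
    k,l,s,ce=cv2.connectedComponentsWithStats(c.astype(np.uint8)); print(n,s[1:][s[1:,4]>30]+[x0,y0,0,0,0])
E
```

```text
tops [0.53797369 0.23637833 0.21902308] [0.59036243 0.23670658 0.21810687]
[0.54632952 0.2322041  0.226     ] [0.59938876 0.23220856 0.226     ] [0.53575553 0.24206326 0.226     ] [0.58702306 0.24272457 0.226     ]
shaft [ 0.55819268 -0.22247844  0.11670647] [ 0.56066878 -0.22162294  0.119     ] [ 0.55743206 -0.21996665  0.119     ]
ring [0.56775121 0.21543132 0.047     ] bearing [0.43902256 0.0290065  0.016     ] bottle [0.75333801 0.24292361 0.095     ] [0.76267795 0.23281508 0.095     ]
back panel top [array([0.61898936, 0.31802543, 0.12      ]), array([0.48334102, 0.30502822, 0.12      ])]
s0 []
d0 [[292 227  10  30 153]
 [315 234   9  28 150]]
```

```bash
cat >> h.py <<'E'
def down(yaw): # tool z down, tool y = (cos yaw, sin yaw)
    y=np.array([np.cos(yaw),np.sin(yaw),0]);z=np.array([0,0,-1.]);x=np.cross(y,z)
    return R.from_matrix(np.c_[x,y,z]).as_quat()
E
python3 - <<'E'
from h import *
s=monitor.sense();M=R.from_quat(s['ee_rot']).as_matrix();print(M.round(3).tolist(),env.hold_point_z)
f=eyes.grab_frame('wrist');V=np.array(f['view']);T=V[:3,:3].T
print('cam in tool',M.T@(-T@V[:3,3]-np.array(s['position'])),'axes',(M.T@T).round(3).tolist(),f['mtx'].tolist() if hasattr(f['mtx'],'tolist') else f['mtx'])
for yaw in(0,np.pi):
  for p in((.563,.237,.3),(.558,-.2,.3)): 
    q=kinematics.ik(p,down(yaw)); print(yaw,p,None if q is None else np.round(q,2))
E
```

```text
[[0.909, 0.417, -0.0], [0.417, -0.909, 0.001], [0.0, -0.001, -1.0]] 0.0187
cam in tool [ 0.08193108 -0.00078294 -0.14307753] axes [[0.001, -0.948, -0.318], [1.0, 0.0, 0.0], [-0.0, -0.318, 0.948]] [[337.38582093491294, 0.0, 320.9946716305757], [0.0, 337.38582093491294, 207.3878429819202], [0.0, 0.0, 1.0]]
0 (0.563, 0.237, 0.3) [ 0.21  0.48  1.08 -0.    1.58  0.21]
0 (0.558, -0.2, 0.3) [-0.54  0.43  1.15 -0.    1.56 -0.54]
3.141592653589793 (0.563, 0.237, 0.3) None
3.141592653589793 (0.558, -0.2, 0.3) [-0.54  0.43  1.15 -0.    1.56  2.6 ]
```

```bash
python3 - <<'E'
from h import *
env.reach([.563,.238,.34],down(0)); f=snap('wrist','w1'); print(monitor.sense()['clock'],monitor.sense()['position'])
E
```

```text
3.0167 [0.5632598  0.23731763 0.33988378]
```

View pics/w1.png

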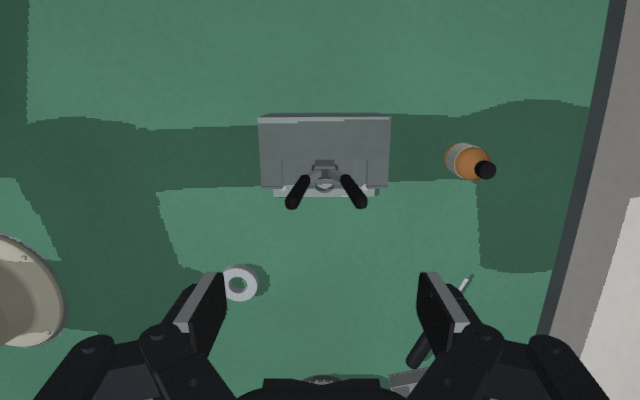

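Wrist view: handle tops at about (295,203) and (360,202), rack edges level, so the pliers' yaw is near zero. I'll refine by mask.

```bash
python3 - <<'E'
from h import *
f=load('w1'); im=f['frame']; m=(im.max(2)<40).astype(np.uint8); m[:165]=0;m[225:]=0;m[:,:270]=0;m[:,385:]=0
k,l,s,c=cv2.connectedComponentsWithStats(m)
tops=[]
for i in range(1,k):
    if s[i,4]<60: continue
    ys,xs=np.nonzero(l==i); d=np.c_[xs,ys]; 
    low=d[ys>=ys.max()-9]; print(s[i],c[i],low.mean(0)); tops.append(onz(f,*low.mean(0),.2265))
    # bottom extremum
    box=cv2.minAreaRect(d.astype(np.float32)); print(box)
print(tops, np.mean(tops,0))
# rack front/back edges
g=cv2.cvtColor(im,cv2.COLOR_RGB2GRAY)
print('panel edge',onz(f,259,118,.12),onz(f,389,117,.12))
hsv=cv2.cvtColor(im,cv2.COLOR_RGB2HSV); gr=((hsv[:,:,1]<50)&(hsv[:,:,2]>60)).astype(np.uint8); gr[:100]=0;gr[205:]=0;gr[:,:240]=0;gr[:,:410]; gr[:,410:]=0
gr=cv2.morphologyEx(gr,cv2.MORPH_OPEN,np.ones((3,3)))
cs,_=cv2.findContours(gr,0,2); c=max(cs,key=cv2.contourArea); print(cv2.boundingRect(c),cv2.minAreaRect(c))
cols=np.r_[268:382]; top=[np.nonzero(gr[:,x])[0].min() for x in cols]; print(np.polyfit(cols,top,1))
cv2.imwrite('pics/w1c.png',cv2.resize(im[100:225,240:400,::-1],None,fx=4.5,fy=4.5,interpolation=cv2.INTER_CUBIC))
E
```

```text
[285 175  25  34 437] [297.11441648 192.00686499] [291.78225806 202.95967742]
((296.94342041015625, 191.19387817382812), (13.58134651184082, 38.07158660888672), 28.810794830322266)
[340 174  27  34 449] [353.44988864 191.42761693] [359.39393939 202.        ]
((353.3461608886719, 190.7692413330078), (38.82901382446289, 13.590154647827148), 56.3099365234375)
[array([0.53967758, 0.23749558, 0.2265    ]), array([0.59366438, 0.23826163, 0.2265    ])] [0.56667098 0.23787861 0.2265    ]
panel edge [0.4981142  0.29680521 0.12      ] [0.63432048 0.29777513 0.12      ]
(258, 113, 133, 84) ((324.0, 154.5), (83.0, 132.0), 90.0)
[-8.77260485e-03  1.16180044e+02]
```

View pics/w1c.png

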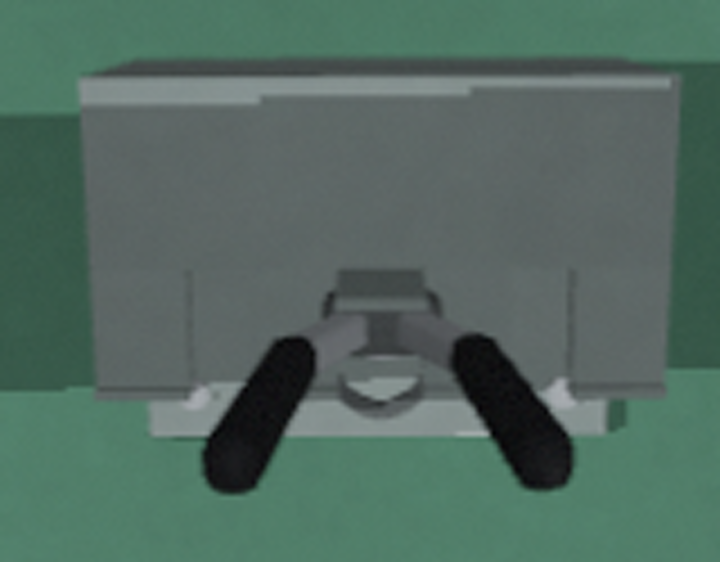

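The pliers stand at (0.567, 0.238) with yaw about 0.01; the ring shows through the notch at about (324,186). Now descend and squeeze with minimum grip.

```bash
python3 - <<'E'
from h import *
o=down(.010); env.reach([.5665,.238,.26],o)
print(env.movel([.5665,.238,.1555],velocity=.08,guard=8)); s=monitor.sense(); print(s['position'],s['contact_force'],s['finger_gap'])
env.close_gripper(effort=20); env.hold(.3); s=monitor.sense(); print(s['clock'],s['position'],s['contact_force'],s['finger_gap'],s['finger_gap']*85,s['gripper_force'])
snap('wrist','w2')
E
```

```text
False
[0.56671268 0.23804703 0.1560259 ] [ 0.79405114 -0.2087627   1.83831764] 1.0022510951740073
5.7083 [0.56706603 0.23831558 0.15819566] [-3.55867594 -0.57846641 14.96482359] 0.4244593406739567 36.079043957286316 13.720428482629359
```

View pics/w2.png

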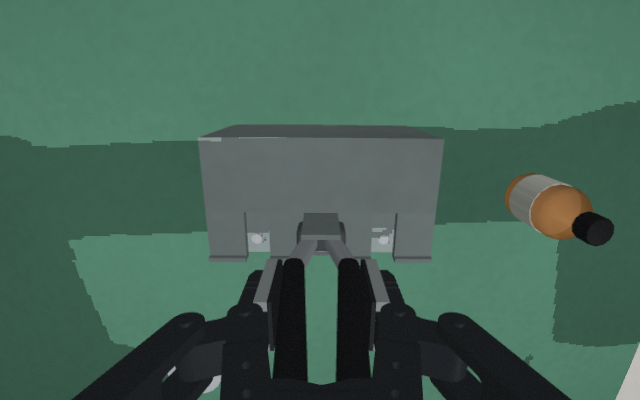

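Gripped: the handles at (290,330) and (353,330) converge upward, so the squeeze is well past 0.10 (about 0.15). I'll regrip lower for less leverage, feeling for palm contact.

```bash
python3 - <<'E'
from h import *
env.release(); env.hold(.2)
s=monitor.sense(); print(s['position'],s['contact_force'],s['finger_gap'])
print(env.movel([.567,.238,.1455],velocity=.03,guard=4)); s=monitor.sense(); print(s['clock'],s['position'],s['contact_force'])
E
```

```text
[0.56673438 0.2380323  0.15590619] [ 0.8390863  -0.31884088  5.821409  ] 1.0020466412733957
True
6.7083 [0.56752458 0.23821501 0.15573654] [-2.66308472 -0.26862852  7.14672703]
```

```bash
python3 - <<'E'
from h import *
f=load('w2'); im=f['frame'].astype(int); m=im.max(2)>50
def hit(u,v,y):
    o,d=ray(f,u,v); return o+d*(y-o[1])/d[1]
P=[]
for v in range(272,380,6):
    l=322
    while m[v,l-1]: l-=1
    r=322
    while m[v,r+1]: r+=1
    a=hit(l-.5,v,.244);b=hit(r+.5,v,.244); P.append((a[2],a[0],b[0])); print(v,l,r,a[[0,2]].round(4),b[[0,2]].round(4),round((b[0]-a[0])*1e3,1))
P=np.array(P);print(np.polyfit(P[:,0],P[:,1],1),np.polyfit(P[:,0],P[:,2],1))
x=np.polyfit(P[:,0],P[:,2]-P[:,1],1);print(x,[np.polyval(x,z)*1e3+22 for z in(.15,.17,.19,.21)])
env.movel([.567,.238,.163],velocity=.04); env.hold(.2); s=monitor.sense(); print(s['position'],s['contact_force']); snap('wrist','w3')
E
```

```text
272 304 338 [0.5587 0.165 ] [0.5747 0.1647] 16.0
278 304 337 [0.5589 0.1703] [0.574  0.1701] 15.0
284 304 337 [0.5592 0.1753] [0.5737 0.1751] 14.6
290 305 337 [0.5598 0.18  ] [0.5735 0.1798] 13.7
296 305 337 [0.56   0.1844] [0.5733 0.1842] 13.3
302 305 337 [0.5602 0.1886] [0.5731 0.1884] 12.9
308 305 337 [0.5603 0.1925] [0.5729 0.1923] 12.6
314 305 337 [0.5605 0.1962] [0.5727 0.1961] 12.2
320 305 337 [0.5606 0.1997] [0.5725 0.1996] 11.9
326 306 336 [0.5611 0.2031] [0.572 0.203] 10.9
332 306 336 [0.5612 0.2063] [0.5719 0.2062] 10.6
338 306 336 [0.5614 0.2093] [0.5717 0.2092] 10.4
344 306 336 [0.5615 0.2122] [0.5716 0.2121] 10.1
350 307 336 [0.5619 0.215 ] [0.5715 0.2149] 9.6
356 307 336 [0.562  0.2176] [0.5713 0.2175] 9.3
362 307 336 [0.5621 0.2201] [0.5712 0.2201] 9.1
368 307 336 [0.5622 0.2226] [0.5711 0.2225] 8.9
374 307 335 [0.5622 0.2249] [0.5707 0.2248] 8.5
[0.06096422 0.54862364] [-0.06067646  0.58448293]
[-0.12164069  0.03585928] [np.float64(39.61318171660874), np.float64(37.180368001378106), np.float64(34.74755428614747), np.float64(32.31474057091684)]
[0.56687669 0.23796232 0.1627193 ] [-0.41337617  0.19828199 -0.04845292]
```

View pics/w3.png

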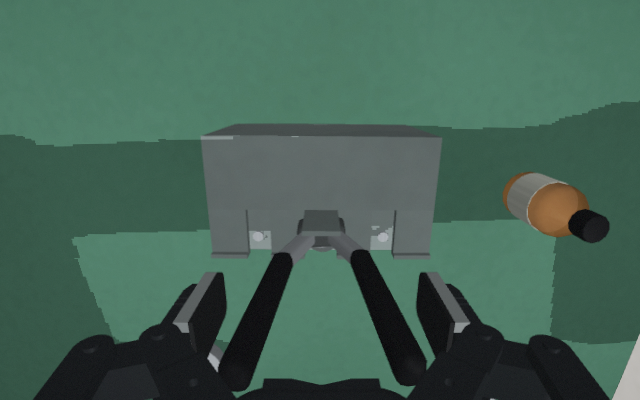

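Now that the hand is 7 mm higher, the force reads zero, so the palm was resting on the handle tops. The squeeze was about 0.158, too close to 0.175. Tilting the hand about the closing line lets me grip lower on the handles, where 20 N squeezes less. Checking reachability.

```bash
cat >> h.py <<'E'
def tilt(yaw,th): # lean hand about tool y; th>0: fingers point towards tool +x side
    return (R.from_quat(down(yaw))*R.from_euler('y',th)).as_quat()
def tcp_for(g,q,back=.0187+.0025): # TCP so that real pad centre (at ~40 mm gap) is at g
    return np.array(g)+R.from_quat(q).apply([0,0,back])
E
python3 - <<'E'
from h import *
for th in(.85,-.85):
    q=tilt(.01,th); print(th,R.from_quat(q).apply([0,0,1]).round(2))
    for g in((.567,.238,.165),(.567,.238,.3),(.567,.13,.3),(.558,-.2,.25),(.558,-.2,.206)):
        j=kinematics.ik(tcp_for(g,q),q); print(None if j is None else np.round(j,2))
E
```

```text
0.85 [-0.01  0.75 -0.66]
[-0.1   0.59  1.54  0.89  1.28 -0.5 ]
[-0.1   0.44  1.4   0.85  1.47 -0.27]
[-0.29  0.44  1.4   0.8   1.6  -0.4 ]
[-0.76  0.71  1.09  0.61  1.94 -0.73]
[-0.76  0.75  1.14  0.6   1.87 -0.78]
-0.85 [ 0.01 -0.75 -0.66]
[ 0.47  0.85  1.07 -0.74  1.66  0.56]
[ 0.47  0.74  0.9  -0.78  1.85  0.37]
[ 0.31  0.6   1.15 -0.8   1.68  0.34]
[-0.25  0.46  1.51 -0.94  1.12  0.15]
[-0.25  0.51  1.56 -0.98  1.06  0.24]
```

```bash
python3 - <<'E'
from h import *
q=tilt(.01,.85); z=R.from_quat(q).apply([0,0,1]); g=np.array([.567,.238,.105+.060]); t=tcp_for(g,q)
env.movel([.567,.238,.27],velocity=.2)
env.reach(t-.13*z,q)
print(env.movel(t-.02*z,velocity=.12,guard=8)); env.hold(.1)
print(env.movel(t,velocity=.04,guard=5)); env.hold(.2); s=monitor.sense(); print(s['clock'],s['position'],t,s['contact_force'])
snap('scene','s1'); snap('wrist','w4')
im=cv2.imread('pics/s1.png')[90:240,340:500]; cv2.imwrite('pics/v1.png',cv2.resize(im,None,fx=3.5,fy=3.5))
E
```

```text
False
False
10.7917 [0.56694289 0.25376853 0.15112014] [0.56684073 0.25392635 0.15100836] [ 0.12955962 -0.70890941  0.58316709]
```

View pics/v1.png

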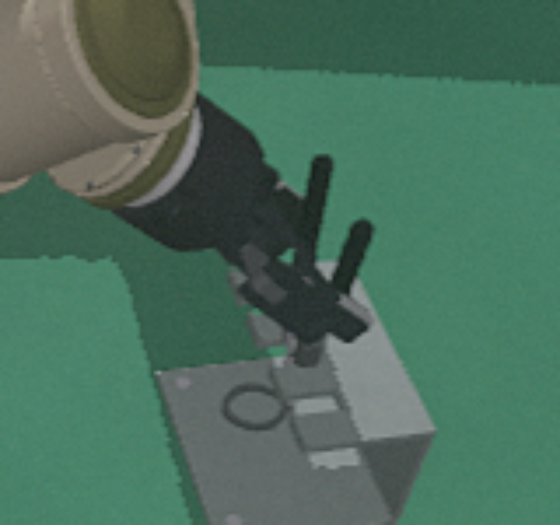

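The tilted hand straddles the handles low down (crop (310,300)), the palm is well clear of their tops, and the ring shows at crop (255,407). Close.

```bash
python3 - <<'E'
from h import *
env.close_gripper(effort=20); env.hold(.3); s=monitor.sense(); print(s['clock'],s['position'],s['contact_force'],s['ft_torque'],s['finger_gap']*85,s['gripper_force'])
E
```

```text
11.6667 [0.56716629 0.25406908 0.15313835] [-3.26781418 -3.46603121 12.52405561] [0.6416082  0.65584965 0.45565949] 43.163138558301696 18.83854240179062
```

```bash
python3 - <<'E'
from h import *
def st():
    s=monitor.sense(); print(round(s['clock'],2),np.round(s['position'],4),np.round(s['contact_force'],2),np.round(s['ft_torque'],2),round(s['finger_gap']*85,2),round(s['gripper_force'],1))
env.movel([.5672,.2541,.1635],velocity=.04); env.hold(.1); st()
env.movel([.5672,.2541-.065,.1635],velocity=.08); env.hold(.2); st()
env.movel([.5672,.2541-.065,.26],velocity=.15); env.hold(.2); st()
snap('scene','s2'); snap('side','d2')
a=cv2.imread('pics/s2.png')[40:240,300:500]; b=cv2.imread('pics/d2.png')[120:320,220:420]; cv2.imwrite('pics/v2.png',cv2.resize(np.hstack([a,b]),None,fx=2,fy=2))
E
```

```text
12.22 [0.5665 0.2537 0.1614] [  1.01  -2.26 -25.75] [-3.63 -0.3  -0.14] 41.08 24.1
13.38 [0.5665 0.1906 0.1638] [  1.2   14.11 -20.64] [-1.4  -0.22 -0.19] 40.74 25.0
14.38 [0.5671 0.1891 0.2595] [-0.38 -0.55  0.14] [-0.4   0.01  0.01] 0.09 0.0
```

View pics/v2.png

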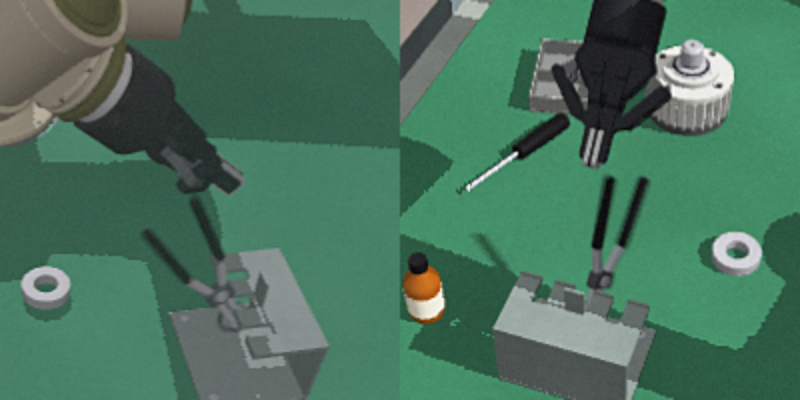

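The pliers jammed on the lift (about -25 N) and slipped out of the fingers. I should have stopped at that reading instead of carrying on. Let me see where they came to rest.

```bash
python3 - <<'E'
from h import *
env.release(); env.hold(.3)
snap('scene','s3'); snap('side','d3'); print(monitor.sense()['clock'])
a=cv2.imread('pics/s3.png')[100:260,330:490]; b=cv2.imread('pics/d3.png')[200:360,230:390]; cv2.imwrite('pics/v3.png',cv2.resize(np.hstack([a,b]),None,fx=2.5,fy=2.5,interpolation=cv2.INTER_CUBIC))
E
```

```text
15.6583
```

View pics/v3.png

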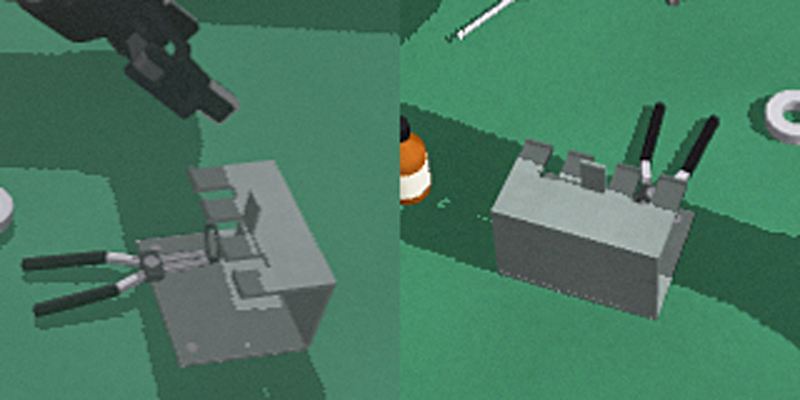

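The pliers lie on their back: handles towards -y (scene tips ≈(340,206),(345,224)), block at the rack's front edge (391,206), ring standing up at (415,197). That is recoverable: grip from above, draw them out, turn them upright in the air. Localise and check reachability.

```bash
cat >> h.py <<'E'
def turned(yaw,ay,th,a): # hand gripping lying pliers with tilt(yaw,th), then rotated by a about the pliers' y, then ay about Z
    ax=np.array([np.cos(yaw),np.sin(yaw),0]); return (R.from_rotvec([0,0,ay])*R.from_rotvec(-a*ax)*R.from_quat(tilt(yaw,th))).as_quat()
E
python3 - <<'E'
from h import *
for n,box in(('s3',(335,195,382,232)),('d3',(320,236,365,275))):
    f=load(n); x0,y0,x1,y1=box; m=(f['frame'][y0:y1,x0:x1].max(2)<50).astype(np.uint8)
    k,l,s,c=cv2.connectedComponentsWithStats(m)
    for i in range(1,k):
        if s[i,4]<40: continue
        d=np.argwhere(l==i)[:,::-1]+[x0,y0]; mu=d.mean(0); w=np.linalg.svd(d-mu,full_matrices=0)[2][0]; t=(d-mu)@w
        e=[mu+w*t.min(),mu+w*t.max()]; print(n,s[i,4],np.round(e,1).tolist(),[onz(f,*q,.009).round(4).tolist() for q in e])
        print('   mid',onz(f,*mu,.009).round(4), mu.round(1))
a=load('s3'); print('block',onz(a,391,205.6,.014),'ring',onz(a,415,197,.03))
for th in(0,.25):
  q=tilt(0.0,th); print('grasp',th,np.round(kinematics.ik([.55,.10,.003],q),2))
  for ay in np.arange(-3.0,3.1,.5):
    q=turned(0,ay,th,np.pi/2); r=R.from_euler('z',ay).apply
    piv=np.array([.558,-.221,0])-r([0,.02,0]); js=[kinematics.ik(tcp_for(piv+[0,0,h+.06],q,.010),q) for h in(.1465,.2)]
    print(th,ay,R.from_quat(q).apply([0,0,1]).round(2),[None if j is None else np.round(j,2).tolist() for j in js])
E
```

```text
d3 97 [[333.8, 241.6], [327.5, 263.4]] [[0.5613, 0.063, 0.009], [0.5542, 0.135, 0.009]]
   mid [0.5577 0.0998 0.009 ] [330.6 252.6]
d3 105 [[355.5, 246.7], [344.1, 268.0]] [[0.5045, 0.0615, 0.009], [0.5119, 0.1355, 0.009]]
   mid [0.5084 0.1004 0.009 ] [349.6 257.7]
block [0.53234051 0.1805517  0.014     ] ring [0.52798598 0.23810425 0.03      ]
grasp 0 [-0.03  0.66  1.62 -0.    0.86 -0.03]
0 -3.0 [-0.14  0.99 -0.  ] [[-0.8, 1.07, 0.94, 1.04, 2.39, 2.47], [-0.8, 1.01, 0.92, 1.12, 2.43, 2.57]]
0 -2.5 [-0.6  0.8 -0. ] [[-0.67, 1.25, 0.57, 0.83, 2.79, 2.37], [-0.67, 1.19, 0.55, 1.0, 2.83, 2.55]]
0 -2.0 [-0.91  0.42 -0.  ] [[-0.53, 1.35, 0.35, -0.67, 2.97, 0.91], [-0.53, 1.29, 0.33, -1.08, 3.02, 0.49]]
0 -1.5 [-1.   -0.07 -0.  ] [[-0.4, 1.28, 0.5, -1.18, 2.63, 0.44], None]
0 -1.0 [-0.84 -0.54 -0.  ] [None, None]
0 -0.5 [-0.48 -0.88 -0.  ] [None, None]
0 0.0 [ 0. -1. -0.] [None, None]
0 0.5 [ 0.48 -0.88 -0.  ] [[-0.31, 0.61, 1.96, 3.99, 1.16, 1.15], [-0.31, 0.49, 1.94, 4.03, 1.08, 1.04]]
0 1.0 [ 0.84 -0.54 -0.  ] [[-0.57, 0.53, 2.15, 3.14, 1.11, 1.57], [-0.57, 0.39, 2.14, 3.14, 0.96, 1.57
[... 1101 characters left out ...]
.23, 1.71, 0.48]]
0.25 0.0 [ 0.   -0.97 -0.25] [None, None]
0.25 0.5 [ 0.46 -0.85 -0.25] [[-0.32, 0.48, 1.93, 4.2, 0.85, 0.93], [-0.32, 0.38, 1.9, 4.32, 0.79, 0.76]]
0.25 1.0 [ 0.82 -0.52 -0.25] [[-0.57, 0.38, 2.12, 3.14, 0.68, 1.57], [-0.57, 0.26, 2.08, 3.14, 0.52, 1.57]]
0.25 1.5 [ 0.97 -0.07 -0.25] [[-0.84, 0.4, 2.09, 2.11, 0.9, 2.14], [-0.84, 0.28, 2.06, 1.99, 0.83, 2.32]]
0.25 2.0 [ 0.88  0.4  -0.25] [[-0.96, 0.52, 1.87, 1.53, 1.27, 2.36], [-0.96, 0.42, 1.84, 1.49, 1.27, 2.49]]
0.25 2.5 [ 0.58  0.78 -0.25] [[-0.95, 0.69, 1.54, 1.19, 1.65, 2.43], [-0.95, 0.61, 1.51, 1.2, 1.69, 2.53]]
0.25 3.0 [ 0.14  0.96 -0.25] [[-0.86, 0.88, 1.16, 0.96, 2.05, 2.43], [-0.86, 0.81, 1.13, 1.0, 2.1, 2.51]]
```

```bash
cat >> h.py <<'E'
def st():
    s=monitor.sense(); print(round(s['clock'],2),np.round(s['position'],4),np.round(s['contact_force'],2),np.round(s['ft_torque'],2),round(s['finger_gap']*85,2),round(s['gripper_force'],1)); return s
E
python3 - <<'E'
from h import *
q=tilt(0.0,.25); p=np.array([.533,.125,.0025])
env.reach(p+[0,0,.09],q); print(env.movel(p,velocity=.1,guard=6)); st()
env.close_gripper(effort=20); env.hold(.2); s=st()
env.movel(p+[0,0,.007],velocity=.03); env.hold(.1); st()
snap('scene','s4')
im=cv2.imread('pics/s4.png')[100:260,310:470]; cv2.imwrite('pics/v4.png',cv2.resize(im,None,fx=3.5,fy=3.5,interpolation=cv2.INTER_CUBIC))
E
```

```text
False
17.44 [0.5334 0.125  0.0031] [ 0.71 -0.58  0.03] [-0.11  0.02 -0.04] 85.09 0.0
18.18 [0.5342 0.1241 0.0043] [-3.45 -6.66 15.73] [-0.66  0.64  0.34] 46.73 17.8
18.66 [0.5327 0.1251 0.0092] [-0.22 -0.06 -1.96] [-0.25  0.03  0.01] 40.45 21.2
```

View pics/v4.png

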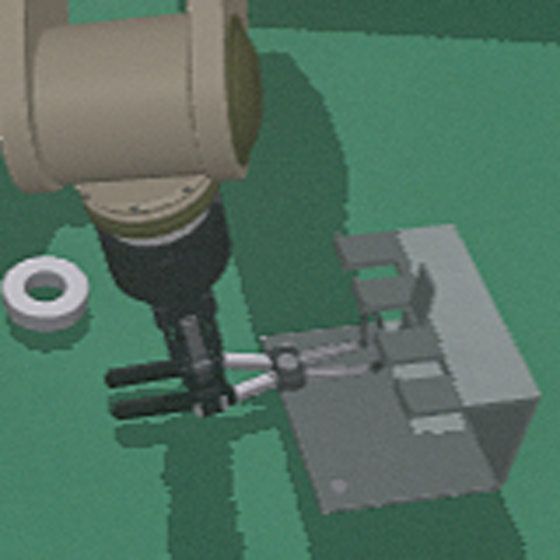

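Pliers gripped and lifted free: handles parallel in the fingers at crop (200,385), gap 40 mm, load -1.96 N, their full weight. That was the last picture view allowed, so numbers only from here. Draw out, raise and turn upright.

```bash
python3 - <<'E'
from h import *
q=tilt(0.0,.25)
env.movel([.533,.035,.012],velocity=.12); st()
env.movel([.533,.035,.24],velocity=.25); env.hold(.1); st()
best=[]
for ay in(1.7,2.0,2.3,2.6):
    qf=turned(0,ay,.25,np.pi/2); r=R.from_euler('z',ay).apply
    piv=np.array([.558,-.221,0])-r([0,.02,0])
    for h in(.1465,.235): 
        j=kinematics.ik(tcp_for(piv+[0,0,h+.055],qf,.006),qf); print(ay,h,None if j is None else np.round(j,2))
E
```

```text
19.61 [0.5328 0.0355 0.0119] [-0.83  0.27 -2.27] [-0.27  0.02 -0.03] 40.58 21.2
20.77 [0.5325 0.0352 0.2386] [-0.08 -0.22 -1.55] [-0.33 -0.01 -0.01] 40.63 21.2
1.7 0.1465 [-0.92  0.44  2.03  1.83  1.05  2.24]
1.7 0.235 [-0.92  0.26  1.97  1.69  1.    2.52]
2.0 0.1465 [-0.97  0.52  1.87  1.52  1.27  2.35]
2.0 0.235 [-0.97  0.36  1.82  1.46  1.29  2.57]
2.3 0.1465 [-0.97  0.62  1.68  1.3   1.5   2.4 ]
2.3 0.235 [-0.97  0.49  1.62  1.29  1.55  2.59]
2.6 0.1465 [-0.94  0.73  1.46  1.13  1.73  2.43]
2.6 0.235 [-0.94  0.61  1.41  1.16  1.8   2.59]
```

```bash
python3 - <<'E'
from h import *
ay=2.0; qf=turned(0,ay,.25,np.pi/2); r=R.from_euler('z',ay).apply
piv=np.array([.558,-.221,.225])-r([0,.02,0]); t=tcp_for(piv+[0,0,.055],qf,.006)
j0=np.array(monitor.sense()['joints']); j1=np.array(kinematics.ik(t,qf)); print(t)
for a in(.25,.5,.75,1): env.set_joints(j0+a*(j1-j0)) if a==1 else None
env.hold(.3); st()
for c,n in(('scene','s5'),('side','d5'),('wrist','w5')):
    f=snap(c,n); P=[piv, piv+[0,0,.122], piv+r([0,.02,0])-[0,0,.058], [.558,-.221,.119]]
    print(n,proj(f,P).round(1).tolist())
E
```

```text
[ 0.58147213 -0.2102578   0.27851558]
23.49 [ 0.5815 -0.2101  0.2785] [-0.49 -0.48 -1.68] [-0.3   0.69  0.02] 40.47 21.0
s5 [[199.4, 172.1], [180.6, 115.9], [202.8, 187.7], [208.4, 204.0]]
d5 [[362.0, 110.9], [364.8, 69.2], [368.0, 128.6], [366.9, 142.7]]
w5 [[319.0, 160.2], [319.1, 413.6], [318.7, 6.2], [318.8, -114.4]]
```

```bash
python3 - <<'E'
from h import *
def asc(n,n0,x0,y0,x1,y1):
    a=load(n)['frame'].astype(int);b=load(n0)['frame'].astype(int); d=np.abs(a-b).max(2)
    print(n,x0,y0)
    for y in range(y0,y1):
        s=''
        for x in range(x0,x1):
            p=a[y,x]; g=p.max(); green=p[1]-p[0]>20
            s+=('.' if green else ('#' if g<45 else ('+' if g<95 else ('o' if g<150 else 'W'))))
        print(y,s)
asc('s5','s0',172,108,240,214); asc('d5','d0',338,62,396,152)
E
```

```text
s5 172 108
108 #+++##++++++++++#++......+++++++++#.................................
109 ++++###++++#+++##++........++++++++.................................
110 ++#+++##++++#+++++..........++++++++................................
111 ++++++++#++++++++++..........#+#++#+................................
112 +++++#++#+#++++++#+..........+++++++................................
113 ++#+++++++++++++++++.........###++++................................
114 +++++++++++##+++++##+........##+++++................................
115 +++++++##+####+++##+#........++#++++................................
116 +++++#+#+####++###++++........++#+++................................
117 +###+##########+###++##......++++++#+...............................
118 ###############+####+###+...++#++++#+...............................
119 #########+#####+########++.+++##+###+...............................
120 #############++#########++++++++#+###...............................
121 ##+##########+###########++++++++++##...............................
122 #+++#########++##########+++++++#####..........................
[... 11590 characters left out ...]
.......
141 ........................oooooWWW..........................
142 .......................ooWWooWWWWW........................
143 ...................oWWWooWWWWWWWWW........................
144 ................oooWWWWoWWWWWWWWWWWW......................
145 .............WWWWWWWWWWoWWWWWWWWWWWWWW....................
146 ............oooWWWWWWWW+oWWWWWWWWWWWWo+oW.................
147 ..........WW+#+WWWWWWWo++ooWWWWWWWWWWo+oWWW...............
148 .........WWW##+WWWoooo++oooooWWWWWWWWWWWWWWW..............
149 ........WWWWoooWWWo+ooo+oooooWWWWWWWWWWWWWWWW.............
150 ........WWWWWWWWWoo#oooooooooWWWWWW+WWWWWWWWWW............
151 .......WWWWWWWWWoo++WooooooooWWWWWWooWWWWWWWWWW...........
```

```bash
python3 - <<'E'
from h import *
a=load('s5');b=load('d5'); ay=2.0; r=R.from_euler('z',ay); X=r.apply([0,1,0]); Y=r.apply([1,0,0])
piv=np.array([.558,-.221,.225])-.02*X
tip=piv-.006*X-[0,0,.060]
print('pred tips',proj(a,[tip+.009*Y,tip-.009*Y,tip]).round(1).tolist(),proj(b,[tip+.009*Y,tip-.009*Y,tip]).round(1).tolist())
c=piv+.02*X-[0,0,.058]; t=np.linspace(0,2*np.pi,200); C=np.c_[c[0]+.024*np.cos(t),c[1]+.024*np.sin(t),np.full(200,c[2])]
for f in(a,b): p=proj(f,C); print('ring ext',p.min(0).round(1),p.max(0).round(1))
P=tri(ray(a,199,174.5),ray(b,363,113.3)); T=tri(ray(a,206,194.5),ray(b,364,133))
print('piv',P,piv,'tip',T,tip); u=P-T; u/=np.linalg.norm(u); print('axis (with 6 mm offset)',u, 'nominal',(piv-tip)/np.linalg.norm(piv-tip), 'len',np.linalg.norm(P-T))
print('X',X,'Y',Y)
E
```

```text
pred tips [[212.6, 194.8], [203.7, 198.6], [208.2, 196.7]] [[359.0, 131.6], [358.0, 127.8], [358.5, 129.7]]
ring ext [190.1 178.8] [215.4 196.9]
ring ext [359.2 123.5] [376.9 133.8]
piv [ 0.57344113 -0.21538834  0.21655708] [ 0.57618595 -0.21267706  0.225     ] tip [ 0.56644119 -0.21648142  0.15444027] [ 0.58164173 -0.21018018  0.165     ]
axis (with 6 mm offset) [0.11196404 0.01748373 0.99355844] nominal [-0.09047848 -0.04140816  0.99503719] len 0.06251953530060983
X [-0.90929743 -0.41614684  0.        ] Y [-0.41614684  0.90929743  0.        ]
```

```bash
python3 - <<'E'
from h import *
f=load('w5'); a=f['frame'].astype(int)
for y in range(0,260,4):
    s=''
    for x in range(210,430,4):
        p=a[y:y+4,x:x+4].reshape(-1,3).mean(0); g=p.max()
        s+=('.' if p[1]-p[0]>20 else ('#' if g<45 else ('+' if g<95 else ('o' if g<150 else 'W'))))
    print(y,s)
ay=2.0; r=R.from_euler('z',ay); X=r.apply([0,1,0]); Y=r.apply([1,0,0])
piv=np.array([.558,-.221,.225])-.02*X; g=piv+[0,0,.055]
for t in(0,.1,.2):
    q=R.from_rotvec(-t*Y)  # check sign by printing z axis
    pts=np.array([[.007,0,-.065],[.007,0,-.045],[.02,.0,-.113],[.044,0,-.113],[.02,.024,-.113],[.02,-.024,-.113],[.006,.0175,-.017]])
    W=g+q.apply(np.c_[pts[:,0:1]*X+pts[:,1:2]*Y+pts[:,2:3]*[0,0,1]])
    print(t,q.apply([0,0,1]).round(3),proj(f,W).round(0).tolist())
E
```

```text
0 ###############################.......#####.####++#####
4 ###############################.....#############+#####
8 ################################.+#################+###
12 ####################################################+##
16 ++###################################################+#
20 oooo+++################################################
24 oooooooooo+++########################################..
28 ooooooooooooooo+++################################+....
32 ooooooooooooooooooo+++++#########++#############.......
36 ooooooooooooooooooo++++ooo+++####++##########..........
40 ooooooooooooooooooo++++oooooooo++++########............
44 ooooooooooooooooooo++++ooooooooo+++++++#+..............
48 ooooooooooooooooooo++++ooooooooo+++ooooooo++...........
52 oooooooooooooooooooo+++ooooooooo+++oooooooooooo++......
56 oooooooooooooooooooo++++ooooooo++++oooooooooooooooo+++.
60 oooooooooooooooooooo++++ooooooo++++oooooooooooooooooooo
64 oooooooooooooooooooo++++ooooooo++++oooooooooooooooooooo
68 oooooooooooooooooooo++++ooooooo++++oooooooooooooooooooo
72 oooooooooooooooooooo++++ooooooo++++ooo
[... 2465 characters left out ...]
oooooo
240 ooooooooooooooooo+++++ooooooooooo++++++oooooooooooooooo
244 oooooooooooooooo+#####ooooooooooo+#####oooooooooooooooo
248 oooooooooooooooo######+oooooooooo######+ooooooooooooooo
252 oooooooooooooooo######+oooooooooo######+ooooooooooooooo
256 oooooooooooooooo+#####+oooooooooo######+ooooooooooooooo
0 [0. 0. 1.] [[319.0, 136.0], [319.0, 183.0], [319.0, 6.0], [318.0, -32.0], [381.0, 7.0], [257.0, 7.0], [359.0, 246.0]]
0.1 [-0.091 -0.042  0.995] [[319.0, 137.0], [319.0, 181.0], [319.0, 17.0], [318.0, -23.0], [376.0, 17.0], [262.0, 17.0], [358.0, 244.0]]
0.2 [-0.181 -0.083  0.98 ] [[319.0, 139.0], [319.0, 181.0], [319.0, 28.0], [319.0, -12.0], [372.0, 28.0], [266.0, 28.0], [358.0, 243.0]]
```

```bash
python3 - <<'E'
from h import *
a=load('s5');b=load('d5')
Rg=tri(ray(a,201.4,188),ray(b,369.3,129.7)); print('ring est',Rg, 'nominal [.558 -.221 .167]')
for n,x0,y0,x1,y1 in(('s0',190,196,228,232),('d0',350,134,386,164)):
    g=load(n)['frame'].astype(int); gr=g.max(2)
    print(n,x0,y0); 
    for y in range(y0,y1): print(y,''.join('.' if g[y,x,1]-g[y,x,0]>20 else '0123456789'[min(9,gr[y,x]//26)] for x in range(x0,x1)))
    print(proj(load(n),[[.558,-.221,.119],[.558,-.221,.087],[.558,-.221,.072]]).round(1).tolist())
E
```

```text
ring est [ 0.5545765  -0.22447602  0.16229921] nominal [.558 -.221 .167]
s0 190 196
196 ......................................
197 ......................................
198 ......................................
199 ......................................
200 .....................678888888877.....
201 ................687777777777886468886.
202 .............6877777777777777433467778
203 ..........6887677666667777777543357777
204 ........687776667767765677777422377777
205 ......68777666776777766677777764567777
206 .....877776666643477765567777777777777
207 ...68777766767633577775567777777777777
208 ..677777756776677777765554677777777777
209 .8777777755776677777655543225777777777
210 77777777755567767776555534752367777777
211 77777777755555666555555334677325777777
212 77777777754555555555543333477713677777
213 77777777774555555554333333477742577777
214 67777777734444444544443333367771477677
215 46777777535444444444444433467771367677
216 25777777367344444444443333357771367677
217 26877775277544444444444333357761367777
218 48777774277734444444444433457741477677
219 57777772277744444444444
[... 1170 characters left out ...]
10256554333333445566677999889998....
149 445666523533334455666776999999998...
150 6666654155433444556667837999989998..
151 66664521553334455566688438998999998.
152 666545215543344556667885398999999998
153 668555203554222334468883389998999999
154 669887721577765545778860489999999999
155 658998872257888878987524789888999999
156 655899876412456776653137879988999999
157 654589987664412222233678989988999899
158 664358998876566666666899999878999999
159 865435789998878877898899988789999999
160 986544456899998888999998777799999999
161 998754434566788888888777788976789999
162 999547844434455667766677896732379996
163 975236988774554555667788998530389985
[[366.9, 142.7], [366.2, 151.8], [365.8, 156.0]]
```

```bash
python3 - <<'E'
from h import *
a=load('s0');b=load('d0')
S=tri(ray(a,205.6,206.5),ray(b,366.2,142.4)); print('shaft tri',S,onz(a,205.6,206.5,.119),onz(b,366.2,142.4,.119)); 
print('seal',onz(a,209.5,217.7,.084),onz(b,365.0,151,.084))
f=load('w1')
E
```

```text
shaft tri [ 0.56114005 -0.22694454  0.11548681] [ 0.56400243 -0.22623912  0.119     ] [ 0.56024618 -0.22190917  0.119     ]
seal [ 0.5646563  -0.22612829  0.084     ] [ 0.56295048 -0.22746128  0.084     ]
```

```bash
cat >> h.py <<'E'
AY=2.0; X=R.from_euler('z',AY).apply([0,1,0]); Y=R.from_euler('z',AY).apply([1,0,0])
def asc(n,x0,y0,x1,y1):
    g=load(n)['frame'].astype(int); gr=g.max(2); print(n,x0,y0)
    for y in range(y0,y1): print(y,''.join('.' if g[y,x,1]-g[y,x,0]>20 else '0123456789'[min(9,gr[y,x]//26)] for x in range(x0,x1)))
E
python3 - <<'E'
from h import *
s=monitor.sense(); p0=np.array(s['position']); ring0=np.array([.5546,-.2245,.165]); Q=R.from_rotvec(-.09*Y)
q=(Q*R.from_quat(s['ee_rot'])).as_quat(); p=np.array([.5625,-.2255,.137])-Q.apply(ring0-p0)
print(env.movel(p,velocity=.06,frame=q,guard=8) if False else env.movel(p+[0,0,.02],velocity=.08,frame=q)); print(env.movel(p,velocity=.06,guard=6)); env.hold(.2); st(); np.save('q.npy',q)
snap('scene','s6');snap('side','d6')
asc('s6',182,165,230,216); asc('d6',350,112,390,152)
E
```

```text
False
False
24.57 [ 0.5801 -0.2155  0.2531] [ 0.35  0.45 -1.21] [-0.32  0.67  0.03] 40.92 21.0
s6 182 165
165 111111.............11111........................
166 111111.............21111........................
167 111111.............43224........................
168 1111111............44444........................
169 2111111............44444........................
170 .111111............44444........................
171 .0111111...........44444........................
172 ..1111124..........44444........................
173 ...111244..........44444........................
174 ....344443.........44444........................
175 ....4444443........44444........................
176 ......444443.......44444........................
177 ......4444443......44444........................
178 .......444444......444443.......................
179 ........444443...334444432......................
180 .........44444432234444323......................
181 ..........4444432223433322......................
182 ..........34444432333322222.....................
183 ..........24444433322222222.........
[... 2819 characters left out ...]
........12...............
137 ..........44...........22...............
138 ..........43...........22...............
139 ..........22...........22...............
140 ..........1112.44.....21................
141 ............3211222221..................
142 ...........55443222333..................
143 .......556555554454444..................
144 ....55566655555555544465................
145 .6657666664455555443346664..............
146 44566666664344555766546641248...........
147 2125666653333344577765665525998.........
148 10266654343333445566666789889998........
149 555666523543344456666776999999998.......
150 6666654155433444556667837999999998......
151 66655521553334445666688449999999998.....
```

```bash
python3 - <<'E'
from h import *
a=load('s6');b=load('d6')
T=tri(ray(a,204.3,200.6),ray(b,366.5,137.3)); S=tri(ray(a,205.6,206.5),ray(b,366.2,142.4)); print(T,S,T-S)
J=[]
for n,f in(('s',a),('d',b)):
    q=proj(f,[S,S+[.01,0,0],S+[0,.01,0],S+[0,0,.01]]); print(n,((q[1:]-q[0])/10).round(2).tolist())
P=tri(ray(a,199.7,184.5),ray(b,362,120.5)); print('block',P, (P-T), 'X',X)
E
```

```text
[ 0.5613069  -0.22555837  0.13374782] [ 0.56114005 -0.22694454  0.11548681] [0.00016685 0.00138617 0.01826101]
s [[-0.02, 0.37], [0.5, -0.06], [-0.11, -0.32]]
d [[-0.35, -0.07], [-0.09, 0.21], [0.02, -0.29]]
block [ 0.57508279 -0.21922087  0.19171266] [0.01377588 0.0063375  0.05796483] X [-0.90929743 -0.41614684  0.        ]
```

Ring sits level, about 18 mm above the shaft end and within 1.4 mm of its axis. Correct and descend, guarded.

```bash
python3 - <<'E'
from h import *
p=np.array(monitor.sense()['position'])+[-.0002,-.0014,0]
env.movel(p,velocity=.02); env.hold(.1); st()
print(env.movel(p-[0,0,.026],velocity=.03,guard=5)); env.hold(.1); st()
E
```

```text
25.02 [ 0.5798 -0.2169  0.253 ] [ 0.28  0.33 -1.38] [-0.28  0.66  0.02] 40.22 20.9
False
26.14 [ 0.5799 -0.2169  0.2272] [ 0.12 -0.36 -1.9 ] [-0.3   0.72 -0.01] 40.6 20.9
```

```bash
python3 - <<'E'
from h import *
p=np.array(monitor.sense()['position'])
print(env.movel(p-[0,0,.019],velocity=.03,guard=4)); st()
p2=np.array(monitor.sense()['position'])
print(env.movel(p2-[0,0,.009],velocity=.012,guard=3)); st(); env.hold(.2); st()
snap('scene','s7');snap('side','d7')
asc('s7',182,180,230,226); asc('d7',350,115,392,162)
E
```

```text
False
26.92 [ 0.5799 -0.2169  0.2082] [ 0.67  0.41 -2.42] [-0.34  0.67 -0.04] 40.66 20.9
True
27.35 [ 0.58   -0.2169  0.205 ] [2.07 0.16 2.51] [ 0.03 -0.15 -0.04] 40.65 21.9
27.55 [ 0.58   -0.2169  0.205 ] [2.06 0.41 5.87] [ 0.21 -0.48 -0.09] 40.43 22.2
s7 182 180
180 5552111111.............111112...................
181 55531111111............111111...................
182 36563111111............211111...................
183 155531121112............111112..................
184 135541111111............11111...................
185 114442111111............31111...................
186 113443111111............44234...................
187 1144441111111...........444444..................
188 ...4442111111...........44444...................
189 ....4..211111...........44444...................
190 ........111111..........44444...................
191 ........1111114.........44444...................
192 .........1113443........44444...................
193 ..........4444443.......44444...................
194 ...........444444.......44444...................
195 ............444444......444443......
[... 3122 characters left out ...]
2125666434433444443333665313665...........
148 10266663244333445553323566446665..........
149 555666522543344456532224566656665.........
150 6666654145533444543333124566666665........
151 66655521565334444333342125655566555.......
152 666545214433344444334421157886568888......
153 666655302333333334444320388998889999......
154 656566410232223333433331489999999999......
155 6578886420243322223343147899889998998.....
156 6558998664122334544321488799989999999.....
157 6645899876644222333337788899889999998.....
158 6643589988766666666668999998789999999.....
159 8654357899988788778888999887899999999.....
160 9865444567999988889999987778999999998.....
161 9987544435667788888887777879767899997.....
```

```bash
python3 - <<'E'
from h import *
a=load('s7');b=load('d7')
S=tri(ray(a,205.6,206.5),ray(b,366.2,142.4))
P=tri(ray(a,206,203.3),ray(b,360.5,134.5)); print('pivot-shaft end',P-S,'expected',np.r_[-.02*X[:2],.0275])
r=R.from_quat(monitor.sense()['ee_rot']); print(r.apply([0,0,1]))
env.hold(.3); st()
E
```

```text
pivot-shaft end [0.01644501 0.00740192 0.02777355] expected [0.01818595 0.00832294 0.0275    ]
[ 0.89774747  0.41108529 -0.15829835]
27.95 [ 0.58   -0.2168  0.2049] [2.12 0.44 5.81] [ 0.17 -0.52 -0.09] 40.62 22.3
```

```bash
python3 - <<'E'
from h import *
print(job.hand_in())
E
```

```text
the job is handed in; nothing more can be done
None
```

I handed the job in at about 28 s without seeing a verdict. By force and camera readings, the ring lies on the washer around the shaft at groove height, with about 8 N on the washer. The pliers are held squeezed (roughly 0.13–0.14 rad) and upright to about 0.03 rad. On the way they jammed in the rack, slipped from the grip and fell; I picked them up off the bench and carried on, and I don't know how the judging treats that.

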